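Load a die on the magnetic chuck and start it at the guarded button

ROBOT

A 6-joint arm with a two-finger parallel gripper is mounted at the origin on a cart in front of the work surface, level with it; the furniture and walls round the work are solid. World frame = base frame: x ahead of the robot, y to its left, z up, the work surface at z = 0. Lengths are in mm, angles in rad, forces in N, time in s.
With the tool pointing down it reaches from about 350 to 775 mm from the base axis. Payload 7.3 kg.
Tool frame: the origin (TCP) lies at the very end of the fingers, on their centre line; the grasp point (between the pads) lies bot.grip_point_offset behind it (bot.grip_point_offset is the distance from the TCP to the grasp point, in mm); z points along the fingers, y is the line along which they close (so a half turn about z gives the same grasp; the last joint's range is limited). The gripper opens to 92 mm and grips with 3 to 60 N. Pads are 19 mm wide; open, the fingers measure 130 mm over their backs; the gripper's body (75 mm by 190 mm) begins 47 mm behind the grasp point.
Start: joints at [-1.466, 0.342, 1.524, -0, 1.275, -0.146], TCP at [130.316, -508.589, 226.741] pointing down, gripper open.
Joint ranges: [-2.53, 2.53], [-0.77, 2.02], [0.04, 2.7], [-1, 4.14], [0.28, 2.66], [-3.11, 3.11]. Speed limits (rad/s): [2.57, 2.57, 3.14, 3.14, 3.14, 3.14].

INTERFACE

Orientations are given as [roll, pitch, yaw] about the fixed x, y, z axes, in that order (R = Rz(yaw) Ry(pitch) Rx(roll)).
In Python, from plant import bot gives the robot as it stands. The module is installed in compiled form; this text tells all that it offers.
- The arm moves only by the tool carry_out, never from a script. Its argument "plan" is a list of rows, each an object of numbers: "tx", "ty", "tz": the shift along the world's x, y, z in mm; "rx", "ry", "rz": the turn, a rotation vector about the world's x, y, z in rad. A call has 1 to 12 rows; each row shifts and turns the commanded pose from where the row before left it; what a row does not reach is not made up. A row lasts 1/10 s, in which the tool goes at most 50 mm and 8.59 degrees, less where a joint would pass 70% of its speed; a pose out of reach is approached as far as the arm can. A call with a gripper value outside its range is refused whole. "gripper" is the closure, from 0 (fully open) to 1 (shut), set as the call begins (left out, the last holds). The fingers move at their own pace and stop on an object; the grip force is fixed at half the most. Time passes only in rows, so rows that do not move let the fingers close. It gives the time, the measured TCP pose, the force, the opening and the grip force at its end, in the units of the state.
- bot.get_obs(): the state, without advancing time (a new reading comes with each control period).
- bot.capture(name): name is "side" or "top" or "wrist"; returns the picture (400x640x3 uint8, red, green, blue); there is no depth.
- bot.camera_model(name): a dict with "camera_matrix" (3x3 intrinsics, pixels), "dist" ([k1, k2, p1, p2, k3] as OpenCV has them; the pictures are not rectified), "R" (3x3) and "t" (3): a world point X has camera coordinates R X + t. Camera axes: x right, y down, z forward; pixel columns grow to the right and rows downward; lengths in mm; the calibration is good to about 2 mm. A picture is of the moment at which its call begins: read the wrist's pose just before it. camera_model takes no time and is no camera call; for the wrist camera it gives the pose at the moment of the call.
- bot.close_job(): hands the job in; it is judged then, once.
The state is a dict: "time": time; "joint_positions": joint angles; "dq": joint speeds; "tau": joint torques, N m; "tool_pos": TCP position; "tcp_rot": TCP orientation; "contact_force": force on the tool from outside, world axes, zero at the start; "moment": the same for the moment, N m; "grip_width": finger opening in mm; "finger_force": force on a finger pad.
Only numpy, scipy, OpenCV 4.12 (cv2) and the standard library are available. Lean on these libraries where they do the work, as an engineer would, in place of code of your own. Each camera call takes 0.05 s, during which the arm holds its last target. There are 200 camera calls.

TASK

Clamp the brass-faced steel die on the magnetic chuck: lift it out of its wooden rack, stand it upright on the open bench and let go, then take it again by its two ends and set it gently, fully home and centred, between the chuck's two fences, facing as they do; never drop it. Only then flip the red guard on the grey start box up until it stays open by itself, and press the green button under it all the way down. Leave the guard up and the die in place, and leave the other things on the bench where they are.

Things in the scene. Friction and masses are not known exactly. Their poses are not given: they have to be found in the camera images.
- die: The die: a steel block with brass top face, 28 (x) x 42 (y) x 40 (z) mm, 0.2 to 0.45 kg, upright with brass up. Origin at the centre of its underside. Its +-y faces (42 mm apart) are its ends, its +-x faces (28 mm apart) its sides.
- die_center (a point): Centre of the die, 20 mm above its underside, same axes.
- rack: The die rack, fixed: wooden foot 84 (x) x 120 (y) x 10 mm, origin at the centre of its underside. The die starts in the middle on the foot, its axes along the rack's. Two posts, 20 wide in x, 18 thick in y, tops 51 mm above the bench, stand 2.8 mm clear of the die's two ends; only its sides can be gripped there.
- chuck: Magnetic chuck, fixed: blue and steel block, foot 100 (x) x 124 (y) mm, steel top 84 x 100 mm, 30 mm above the bench. Origin: centre of its underside. Two dark steel fences on top at +x and -x, each 16 thick in x, 28 long in y, 38 high, inner faces at x = +-18.5 mm. The die belongs between them, its 28 mm along the chuck's x, either way round; there only its ends can be gripped.
- chuck_seat (a point): Middle of the chuck's steel top, midway between the fences, 30 mm above the bench; axes as the chuck's. The die's underside centre belongs here.
- startbox: The start box, fixed: grey box 140 (x) x 104 (y) x 45 mm high, origin at the centre of its underside; red guard and green button on top. The guard's lift tab points to its -x.
- cover (a joint): Angle of the red guard: 0 shut, 1.9 fully open (leaning back, at its stop). It falls shut below about 1.0 rad and falls open by itself to 1.9 and stays beyond about 1.2. Weighs 60 g, nearly free.
- cover_hinge (a point): On the guard's hinge axis, 49 mm above the bench, 40 mm behind (+x of) the button. The axis is parallel to the start box's y. The guard is a hollow hood 70 (x) x 60 (y) x 38 mm whose lower rear edge is at the hinge; it opens up and back toward +x. Its axes turn with the guard.
- cover_tab (a point): Centre of the guard's lift tab: a round red disc lying on edge, 20 mm in diameter, 14 mm thick along y (pinch it across y; it can turn between the fingers), carried on a 12 mm wide arm 25 mm in front of the hood. In the guard's axes it lies 95 mm in -x and 32 mm in z from the hinge; shut, it is 81 mm above the bench, 36 mm above the box's top.
- button (a joint): Travel of the green button: 0 up, 0.006 m fully down. Spring-loaded: fully down takes 5 N; it comes up when released.
- button_top (a point): Centre of the top of the green button, 26 mm in diameter, 67 mm above the bench, 10 mm above its round black housing (42 mm across); pressed straight down; under the guard.
- eyelet_press: Green hand eyelet press, fixed furniture, not to be used: an obstacle at the right, reaching from 18 mm in -x to 112 mm in +x of its origin (centre of its foot), 34 mm wide in y, 230 mm high, with a ball lever that rises toward -x to 340 mm above the bench, 119 mm in -x of the origin. Keep clear of it.
- tape_measure: Bystander, to be left alone: black tape measure with yellow lock, 32x70x57 mm; origin at the centre of its underside.
- wax_block: Bystander, to be left alone: orange wax on a black felt pad, 44x52x28 mm; origin at the centre of its underside.
- felt_disc: Bystander, to be left alone: round disc with burgundy felt top, 62x62x15 mm; origin at the centre of its underside.
- rasp_block: Bystander, to be left alone: brown block, 49x80x26 mm; origin at the centre of its underside.
- brush: Bystander, to be left alone: glue brush lying, 31x182x12 mm; origin at the centre of its underside.

How it is judged:
By the outcome, as a careful person would: the job done as asked, in the order asked, and still so for the second after the job is handed in, with the robot touching nothing.
It also fails if it takes over 72 s, if anything falls off the work surface, if the arm or the gripper's body presses on something with over 40 N, if the wrist force passes 120 N, or if a joint passes its speed limit or range.

## Working session

There is one attempt and no reset: what is moved stays moved. The work goes in short steps, Python scripts to look and compute and a tool call to move; the robot and the scene stay as the last step left them, time stands still between calls to the robot, and variables do not carry over. Pictures are saved under pics/ and viewed, at most 10 in all, crops included, and the job is handed in when it is done.

Besides the shell and the picture viewer there is one more tool, called as name([rows], argument=value, ...), one row to a line, values as JSON. carry_out: Moves the arm, as the interface text tells. Its arguments: {"type":"object","properties":{"plan":{"type":"array"},"gripper":{"type":"number"}},"required":["plan"]}

```bash
mkdir -p pics
cat > h.py <<'E'
import numpy as np, cv2
from plant import bot
def ray(m,uv):
    p=cv2.undistortPoints(np.array([[uv]],float),np.array(m["camera_matrix"]),np.array(m["dist"]))[0,0]
    R=np.array(m["R"]);t=np.array(m["t"]).ravel()
    return -R.T@t, R.T@np.array([p[0],p[1],1.])
def at(m,uv,z):
    c,d=ray(m,uv); return c+d*(z-c[2])/d[2]
def proj(m,X):
    R=np.array(m["R"]);
    return cv2.projectPoints(np.array(X,float).reshape(-1,1,3),cv2.Rodrigues(R)[0],np.array(m["t"],float).ravel(),np.array(m["camera_matrix"]),np.array(m["dist"]))[0][:,0]
def snap(name,f,crop=None,s=1):
    m=bot.camera_model(name); im=bot.capture(name)[:,:,::-1]
    cv2.imwrite("pics/raw_"+f,im)
    if crop: x0,y0,x1,y1=crop; im=im[y0:y1,x0:x1]
    cv2.imwrite("pics/"+f,cv2.resize(im,None,fx=s,fy=s,interpolation=cv2.INTER_CUBIC)); return m
E
python3 - <<'E'
from h import *
for n in("top","side"):
    m=snap(n,n+"0.png",None,1.25); print(n,-np.array(m["R"]).T@np.array(m["t"]).ravel(), np.array(m["R"]).round(2).tolist(), m["camera_matrix"])
o=bot.get_obs(); print({k:np.round(v,3) for k,v in o.items()},bot.grip_point_offset)
E
```

```text
top [ 218.17492222   -6.34495477 1492.78242834] [[-0.03, -1.0, 0.0], [-0.98, 0.03, -0.2], [0.2, -0.01, -0.98]] [[439.91600461   0.         317.53251277]
 [  0.         439.91600461 204.21622337]
 [  0.           0.           1.        ]]
side [ -57.2233544  1032.83106185  664.86431552] [[-0.88, -0.48, -0.02], [-0.19, 0.4, -0.9], [0.44, -0.78, -0.44]] [[375.70678992   0.         319.69773069]
 [  0.         375.70678992 197.10121419]
 [  0.           0.           1.        ]]
{'time': np.float64(0.1), 'joint_positions': array([-1.466,  0.343,  1.525,  0.   ,  1.275, -0.146]), 'dq': array([-0.   , -0.   , -0.002, -0.001, -0.001, -0.002]), 'tau': array([ 1.0000e-03, -4.3201e+01, -2.4469e+01,  7.2000e-02,  5.3000e-02,
       -0.0000e+00]), 'tool_pos': array([ 130.285, -508.196,  226.097]), 'tcp_rot': array([-3.14 , -0.   ,  0.251]), 'contact_force': array([-0.763,  0.673, -0.169]), 'moment': array([-0.009, -0.005,  0.029]), 'finger_force': np.float64(0.0), 'grip_width': np.float64(91.826)} 18.8
```

View pics/top0.png

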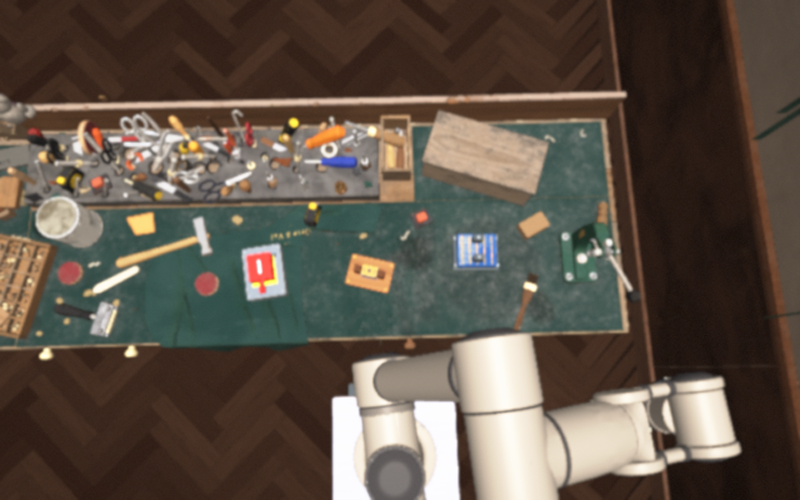

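View pics/side0.png

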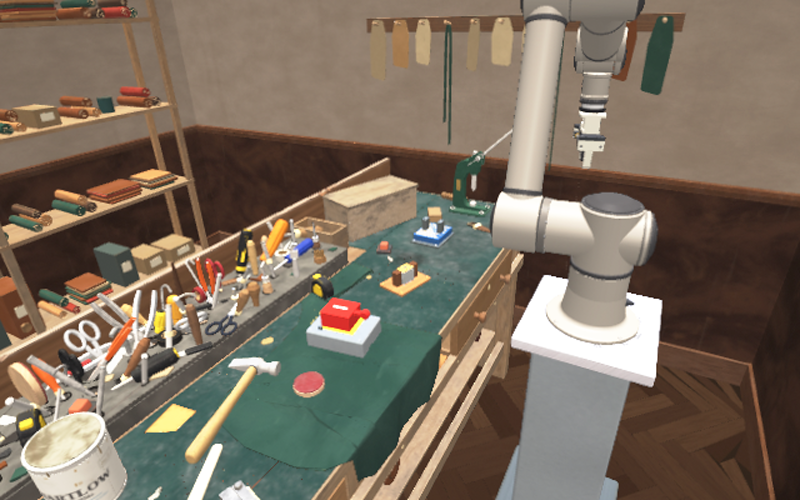

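The top view shows the rack with the die at about (370,272), the chuck at (477,251), the start box at (263,272), and the press at (590,255), all in 1.25x pixels. I'll turn enlarged crops of the same picture into positions.

Run:
```python
from h import *
im=cv2.imread("pics/raw_top0.png")
def c(x0,y0,w=66,h=56): return cv2.resize(im[y0:y0+h,x0:x0+w],None,fx=6,fy=6,interpolation=cv2.INTER_CUBIC)
a=np.hstack([c(263,190),c(350,172)]); b=np.hstack([c(178,188),c(440,172)])
cv2.imwrite("pics/crop1.png",np.vstack([a,b])); print(a.shape)
m=bot.camera_model("top")
for n,uv,z in[("rack",(370,272),10),("chuck",(477,251),30),("box",(263,272),45),("press",(590,255),0),("edge near",(400,340),0),("brush",(526,300),6),("felt",(206,284),15),("tape",(313,214),50),("rasp",(534,224),26),("wax",(421,217),28)]:
    print(n,at(m,(uv[0]/1.25,uv[1]/1.25),z).round(0))
```

```text
(336, 792, 3)
rack [480.  55.  10.]
chuck [ 527. -237.   30.]
box [481. 339.  45.]
press [ 514. -554.    0.]
edge near [294. -22.   0.]
brush [ 392. -367.    6.]
felt [458. 499.  15.]
tape [637. 206.  50.]
rasp [ 600. -399.   26.]
wax [627. -89.  28.]
```

View pics/crop1.png

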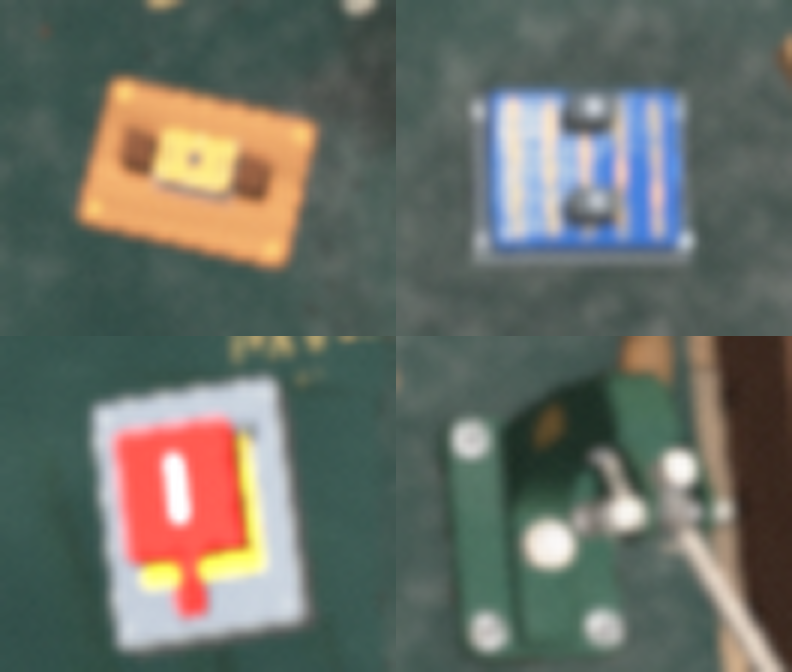

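The crop gives these outlines: rack foot corners at (115,78), (318,125), (283,270), (78,215), chuck foot spanning (477..690, 92..262), and box top corners at (92,405), (272,378), (308,622), (122,650). The guard tab is at about (193,600), and the guard is shut.

Run:
```python
from h import *
m=bot.camera_model("top")
def pose(n,pts,ox,oy,sx,sy,z):
    P=np.array([at(m,(ox+(x-sx+.5)/6-.5,oy+(y-sy+.5)/6-.5),z)[:2] for x,y in pts])
    r=P-P.mean(0); print(n,P.mean(0).round(1),[round(float(np.linalg.norm(P[i]-P[(i+1)%4])),0) for i in range(4)], "edge01 angle",[round(float(np.arctan2(*(P[j]-P[i])[::-1])),3) for i,j in((1,0),(2,3),(2,1),(3,0))])
pose("rack",[(115,78),(318,125),(283,270),(78,215)],263,190,0,0,10)
pose("chuck",[(477,95),(688,97),(690,262),(477,262)],350,172,396,0,8)
pose("chucktop",[(490,92),(684,92),(686,250),(492,250)],350,172,396,0,30)
pose("box",[(92,405),(272,378),(308,622),(122,650)],178,188,0,336,45)
print("die",at(m,(263+196.5/6-.5,190+160/6-.5),50).round(1))
print("tab",at(m,(178+193/6-.5,188+(600-336)/6-.5),85).round(1))
```

```text
rack [477.9  56.6] [120.0, 86.0, 121.0, 82.0] edge01 angle [1.313, 1.281, -0.259, -0.269]
chuck [ 529.6 -237.9] [122.0, 97.0, 122.0, 98.0] edge01 angle [1.535, 1.545, -0.052, -0.048]
chucktop [ 529.6 -237.5] [111.0, 92.0, 109.0, 92.0] edge01 angle [1.545, 1.545, -0.051, -0.036]
box [483.2 338.3] [101.0, 140.0, 103.0, 140.0] edge01 angle [1.699, 1.696, 0.158, 0.148]
die [477.8  56.2  50. ]
tab [428.5 330.9  85. ]
```

carry_out([
  {"tx": 27, "ty": 30, "rz": 0.0583},
  {"tx": 27, "ty": 30, "rz": 0.0583},
  {"tx": 27, "ty": 30, "rz": 0.0583},
  {"tx": 27, "ty": 30, "rz": 0.0583},
  {"tx": 27, "ty": 30, "rz": 0.0583},
  {"tx": 27, "ty": 30, "rz": 0.0583},
  {"tx": 15.5, "ty": 32, "rz": 0.0583},
  {"tx": 15.5, "ty": 32, "rz": 0.0583},
  {"tx": 15.5, "ty": 32, "rz": 0.0583},
  {"tx": 15.5, "ty": 32, "rz": 0.0583},
  {"tx": 15.5, "ty": 32, "rz": 0.0583},
  {"tx": 15.5, "ty": 32, "rz": 0.0583},
], gripper=0)

```text
invalid input at $.plan[0]: expected keys tx, ty, tz, rx, ry, rz
```

carry_out([
  {"tx": 15.5, "ty": 32, "rz": 0.0583},
  {"tx": 15.5, "ty": 32, "rz": 0.0583},
  {"tx": 15.5, "ty": 32, "rz": 0.0583},
  {"tx": 15.5, "ty": 32, "rz": 0.0583},
  {"tx": 15.5, "ty": 32, "rz": 0.0583},
  {"tx": 15.5, "ty": 32, "rz": 0.0583},
  {"tz": -25},
  {"tz": -25},
  {},
  {},
])

```text
invalid input at $.plan[0]: expected keys tx, ty, tz, rx, ry, rz
```

Run:
```python
from h import *
o=bot.get_obs(); print(o["time"],o["tool_pos"],o["tcp_rot"],o["contact_force"])
m=snap("wrist","w1.png",None,1.25); print(-np.array(m["R"]).T@np.array(m["t"]).ravel(),np.array(m["R"]).round(2).tolist())
print(proj(m,[[478,56.4,50]])*1.25, proj(m,[o["tool_pos"]])*1.25)
```

```text
0.1 [ 130.28472555 -508.19579978  226.09712006] [-3.14019095e+00 -2.16169742e-04  2.50807212e-01] [-0.76348798  0.67255309 -0.16904139]
[ 208.53845979 -487.33671577  384.25306626] [[0.25, -0.97, -0.0], [-0.92, -0.24, 0.3], [-0.29, -0.07, -0.96]]
[[-299.75541771 -477.79220296]] [[397.4042328  321.99299331]]
```

View pics/w1.png

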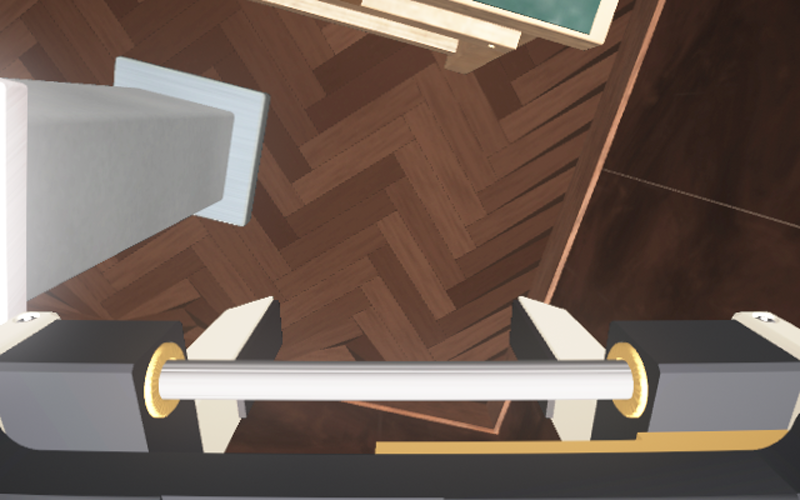

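The plan was refused because each row needs all six keys, so the arm hasn't moved. The picture shows only the floor between the open fingers (TCP at about (397,322)). I'm sending the move again with full rows.

carry_out([
  {"tx": 27, "ty": 30, "tz": 0, "rx": 0, "ry": 0, "rz": 0.0583},
  {"tx": 27, "ty": 30, "tz": 0, "rx": 0, "ry": 0, "rz": 0.0583},
  {"tx": 27, "ty": 30, "tz": 0, "rx": 0, "ry": 0, "rz": 0.0583},
  {"tx": 27, "ty": 30, "tz": 0, "rx": 0, "ry": 0, "rz": 0.0583},
  {"tx": 27, "ty": 30, "tz": 0, "rx": 0, "ry": 0, "rz": 0.0583},
  {"tx": 27, "ty": 30, "tz": 0, "rx": 0, "ry": 0, "rz": 0.0583},
  {"tx": 15.5, "ty": 32, "tz": 0, "rx": 0, "ry": 0, "rz": 0.0583},
  {"tx": 15.5, "ty": 32, "tz": 0, "rx": 0, "ry": 0, "rz": 0.0583},
  {"tx": 15.5, "ty": 32, "tz": 0, "rx": 0, "ry": 0, "rz": 0.0583},
  {"tx": 15.5, "ty": 32, "tz": 0, "rx": 0, "ry": 0, "rz": 0.0583},
  {"tx": 15.5, "ty": 32, "tz": 0, "rx": 0, "ry": 0, "rz": 0.0583},
  {"tx": 15.5, "ty": 32, "tz": 0, "rx": 0, "ry": 0, "rz": 0.0583},
], gripper=0)

```text
time: 1.35
tool_pos: [385.6, -135.2, 226.7]
tcp_rot: [3.142, 0.0, 0.953]
contact_force: [0.4, -0.2, -0.2]
grip_width: 91.5
finger_force: 0.0
```

carry_out([
  {"tx": 15.5, "ty": 32, "tz": -10, "rx": 0, "ry": 0, "rz": 0.0583},
  {"tx": 15.5, "ty": 32, "tz": -10, "rx": 0, "ry": 0, "rz": 0.0583},
  {"tx": 15.5, "ty": 32, "tz": -10, "rx": 0, "ry": 0, "rz": 0.0583},
  {"tx": 15.5, "ty": 32, "tz": -10, "rx": 0, "ry": 0, "rz": 0.0583},
  {"tx": 15.5, "ty": 32, "tz": -10, "rx": 0, "ry": 0, "rz": 0.0583},
  {"tx": 15.5, "ty": 32, "tz": -10, "rx": 0, "ry": 0, "rz": 0.0583},
  {"tx": 0, "ty": 0, "tz": 0, "rx": 0, "ry": 0, "rz": 0},
  {"tx": 0, "ty": 0, "tz": 0, "rx": 0, "ry": 0, "rz": 0},
])

```text
time: 2.15
tool_pos: [477.9, 55.8, 166.2]
tcp_rot: [-3.14, 0.001, 1.302]
contact_force: [0.3, -0.1, 0.2]
grip_width: 92.1
finger_force: 0.0
```

Run:
```python
from h import *
o=bot.get_obs(); print(o["time"],o["tool_pos"],o["tcp_rot"],o["contact_force"])
m=snap("wrist","w2.png",None,1.25)
import json; json.dump({k:np.array(v).tolist() for k,v in m.items()},open("m2.json","w"))
print(proj(m,[[478,56.4,50]])*1.25, proj(m,[o["tool_pos"]])*1.25)
```

```text
2.15 [477.94399062  55.83289306 166.22807782] [-3.14031760e+00  6.75709000e-04  1.30161374e+00] [ 0.27540605 -0.0852932   0.1731871 ]
[[395.22407844 239.33469581]] [[395.13385087 323.20373984]]
```

View pics/w2.png

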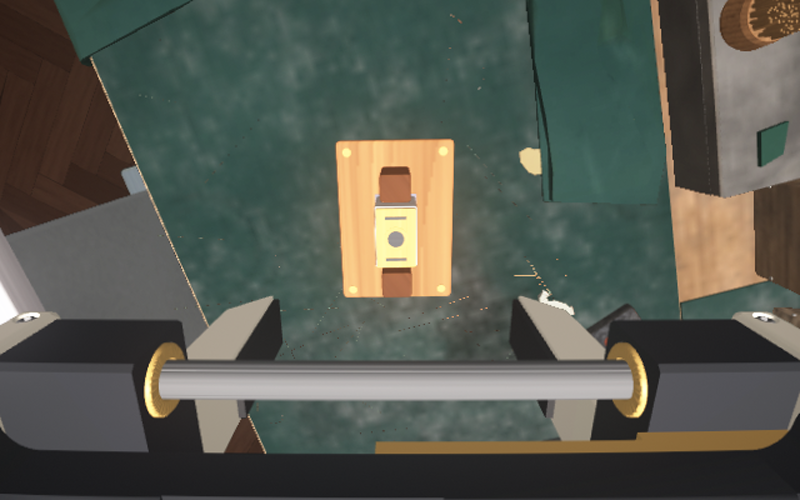

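The wrist view shows the brass face with corners at (376,206), (416,206), (418,267), (376,267) and its centre at (396,238). That's within 1 px of the predicted (395,239). I'll check the yaw from the rack edge midpoints, then go down.

Run:
```python
from h import *; import json
m=json.load(open("m2.json"))
g=lambda u,z:at(m,(u[0]/1.25,u[1]/1.25),z)[:2]
P=[g(u,10) for u in((337,141),(453,140),(452,296),(344,296))]
print(np.mean(P,0),[np.linalg.norm(P[i]-P[i-1]).round(1) for i in range(4)],[np.arctan2(*(b-a)[::-1]).round(3) for a,b in((P[0],P[1]),(P[3],P[2]),(P[0],P[3]),(P[1],P[2]))])
D=[g(u,50) for u in((376,206),(416,206),(418,267),(376,267))]
print(np.mean(D,0),[np.linalg.norm(D[i]-D[i-1]).round(1) for i in range(4)],[np.arctan2(*(b-a)[::-1]).round(3) for a,b in((D[0],D[1]),(D[3],D[2]),(D[0],D[3]),(D[1],D[2]))])
```

```text
[479.23283351  57.31266765] [np.float64(117.8), np.float64(81.2), np.float64(118.5), np.float64(84.1)] [np.float64(-0.26), np.float64(-0.268), np.float64(-1.832), np.float64(-1.807)]
[479.2000102   57.60671036] [np.float64(41.3), np.float64(25.5), np.float64(41.4), np.float64(27.9)] [np.float64(-0.268), np.float64(-0.268), np.float64(-1.852), np.float64(-1.793)]
```

carry_out([
  {"tx": 0.6, "ty": 0.8, "tz": -35, "rx": 0, "ry": 0, "rz": 0},
  {"tx": 0.6, "ty": 0.7, "tz": -35, "rx": 0, "ry": 0, "rz": 0},
  {"tx": 0, "ty": 0, "tz": -35, "rx": 0, "ry": 0, "rz": 0},
  {"tx": 0, "ty": 0, "tz": -25, "rx": 0, "ry": 0, "rz": 0},
  {"tx": 0, "ty": 0, "tz": -14, "rx": 0, "ry": 0, "rz": 0},
  {"tx": 0, "ty": 0, "tz": -7, "rx": 0, "ry": 0, "rz": 0},
  {"tx": 0, "ty": 0, "tz": 0, "rx": 0, "ry": 0, "rz": 0},
])

```text
time: 2.9
tool_pos: [479.2, 56.0, 15.6]
tcp_rot: [-3.141, 0.0, 1.298]
contact_force: [1.0, -0.3, -0.1]
grip_width: 91.8
finger_force: 0.0
```

carry_out([
  {"tx": 0, "ty": 0, "tz": 0, "rx": 0, "ry": 0, "rz": 0},
  {"tx": 0, "ty": 0, "tz": 0, "rx": 0, "ry": 0, "rz": 0},
  {"tx": 0, "ty": 0, "tz": 0, "rx": 0, "ry": 0, "rz": 0},
  {"tx": 0, "ty": 0, "tz": 0, "rx": 0, "ry": 0, "rz": 0},
  {"tx": 0, "ty": 0, "tz": 0, "rx": 0, "ry": 0, "rz": 0},
  {"tx": 0, "ty": 0, "tz": 0, "rx": 0, "ry": 0, "rz": 0},
  {"tx": 0, "ty": 0, "tz": 0, "rx": 0, "ry": 0, "rz": 0},
  {"tx": 0, "ty": 0, "tz": 0, "rx": 0, "ry": 0, "rz": 0},
  {"tx": 0, "ty": 0, "tz": 0, "rx": 0, "ry": 0, "rz": 0},
  {"tx": 0, "ty": 0, "tz": 0, "rx": 0, "ry": 0, "rz": 0},
], gripper=1)

```text
time: 3.9
tool_pos: [479.3, 57.0, 15.7]
tcp_rot: [-3.141, 0.0, 1.3]
contact_force: [-1.3, 0.9, 1.1]
grip_width: 27.9
finger_force: 30.0
```

carry_out([
  {"tx": 0, "ty": 0, "tz": 5, "rx": 0, "ry": 0, "rz": 0},
  {"tx": 0, "ty": 0, "tz": 15, "rx": 0, "ry": 0, "rz": 0},
  {"tx": 0, "ty": 0, "tz": 25, "rx": 0, "ry": 0, "rz": 0},
  {"tx": 0, "ty": 0, "tz": 20, "rx": 0, "ry": 0, "rz": 0},
  {"tx": 0, "ty": -15, "tz": 10, "rx": 0, "ry": 0, "rz": 0.02},
  {"tx": 0, "ty": -30, "tz": 0, "rx": 0, "ry": 0, "rz": 0.05},
  {"tx": 0, "ty": -30, "tz": 0, "rx": 0, "ry": 0, "rz": 0.05},
  {"tx": 0, "ty": -30, "tz": 0, "rx": 0, "ry": 0, "rz": 0.05},
  {"tx": 0, "ty": -30, "tz": -10, "rx": 0, "ry": 0, "rz": 0.055},
  {"tx": 0, "ty": -12, "tz": -20, "rx": 0, "ry": 0, "rz": 0},
  {"tx": 0, "ty": 0, "tz": -20, "rx": 0, "ry": 0, "rz": 0},
  {"tx": 0, "ty": 0, "tz": -10, "rx": 0, "ry": 0, "rz": 0},
])

```text
time: 5.1
tool_pos: [478.6, -90.4, 29.4]
tcp_rot: [-3.139, -0.001, 1.524]
contact_force: [-1.0, -0.3, -2.6]
grip_width: 27.9
finger_force: 30.0
```

carry_out([
  {"tx": 0, "ty": 0, "tz": -8, "rx": 0, "ry": 0, "rz": 0},
  {"tx": 0, "ty": 0, "tz": -6, "rx": 0, "ry": 0, "rz": 0},
  {"tx": 0, "ty": 0, "tz": -4, "rx": 0, "ry": 0, "rz": 0},
  {"tx": 0, "ty": 0, "tz": -2, "rx": 0, "ry": 0, "rz": 0},
  {"tx": 0, "ty": 0, "tz": -1, "rx": 0, "ry": 0, "rz": 0},
  {"tx": 0, "ty": 0, "tz": 0, "rx": 0, "ry": 0, "rz": 0},
  {"tx": 0, "ty": 0, "tz": 0, "rx": 0, "ry": 0, "rz": 0},
])

```text
time: 5.8
tool_pos: [479.7, -90.1, 10.0]
tcp_rot: [3.141, 0.0, 1.525]
contact_force: [0.5, -0.4, -2.1]
grip_width: 28.2
finger_force: 30.0
```

carry_out([
  {"tx": 0, "ty": 0, "tz": -1.5, "rx": 0, "ry": 0, "rz": 0},
  {"tx": 0, "ty": 0, "tz": -1, "rx": 0, "ry": 0, "rz": 0},
  {"tx": 0, "ty": 0, "tz": -1, "rx": 0, "ry": 0, "rz": 0},
  {"tx": 0, "ty": 0, "tz": -0.5, "rx": 0, "ry": 0, "rz": 0},
  {"tx": 0, "ty": 0, "tz": 0, "rx": 0, "ry": 0, "rz": 0},
  {"tx": 0, "ty": 0, "tz": 0, "rx": 0, "ry": 0, "rz": 0},
])

```text
time: 6.4
tool_pos: [479.5, -90.1, 5.7]
tcp_rot: [3.142, 0.0, 1.525]
contact_force: [-0.4, -0.6, -3.7]
grip_width: 27.9
finger_force: 30.0
```

carry_out([
  {"tx": 0, "ty": 0, "tz": -0.5, "rx": 0, "ry": 0, "rz": 0},
  {"tx": 0, "ty": 0, "tz": -0.3, "rx": 0, "ry": 0, "rz": 0},
  {"tx": 0, "ty": 0, "tz": 0, "rx": 0, "ry": 0, "rz": 0},
  {"tx": 0, "ty": 0, "tz": 0, "rx": 0, "ry": 0, "rz": 0},
])

```text
time: 6.8
tool_pos: [479.5, -90.1, 5.7]
tcp_rot: [3.141, 0.0, 1.525]
contact_force: [-2.4, 1.2, 6.4]
grip_width: 28.0
finger_force: 30.0
```

carry_out([
  {"tx": 0, "ty": 0, "tz": 0, "rx": 0, "ry": 0, "rz": 0},
  {"tx": 0, "ty": 0, "tz": 0, "rx": 0, "ry": 0, "rz": 0},
  {"tx": 0, "ty": 0, "tz": 0, "rx": 0, "ry": 0, "rz": 0},
  {"tx": 0, "ty": 0, "tz": 0, "rx": 0, "ry": 0, "rz": 0},
  {"tx": 0, "ty": 0, "tz": 0, "rx": 0, "ry": 0, "rz": 0},
  {"tx": 0, "ty": 0, "tz": 5, "rx": 0, "ry": 0, "rz": 0},
  {"tx": 0, "ty": 0, "tz": 15, "rx": 0, "ry": 0, "rz": 0},
  {"tx": 0, "ty": 0, "tz": 25, "rx": 0, "ry": 0, "rz": 0},
  {"tx": 0, "ty": 0, "tz": 30, "rx": 0, "ry": 0, "rz": 0},
  {"tx": 0, "ty": 0, "tz": 20, "rx": 0, "ry": 0, "rz": 0},
  {"tx": 0, "ty": 0, "tz": 0, "rx": 0, "ry": 0, "rz": -0.14},
  {"tx": 0, "ty": 0, "tz": 0, "rx": 0, "ry": 0, "rz": -0.14},
], gripper=0)

```text
time: 8.0
tool_pos: [480.0, -90.2, 101.2]
tcp_rot: [3.139, 0.0, 1.24]
contact_force: [-0.2, -0.3, 0.2]
grip_width: 91.7
finger_force: 0.0
```

carry_out([
  {"tx": 0, "ty": 0, "tz": 0, "rx": 0, "ry": 0, "rz": -0.14},
  {"tx": 0, "ty": 0, "tz": 0, "rx": 0, "ry": 0, "rz": -0.14},
  {"tx": 0, "ty": 0, "tz": 0, "rx": 0, "ry": 0, "rz": -0.14},
  {"tx": 0, "ty": 0, "tz": 0, "rx": 0, "ry": 0, "rz": -0.14},
  {"tx": 0, "ty": 0, "tz": 0, "rx": 0, "ry": 0, "rz": -0.14},
  {"tx": 0, "ty": 0, "tz": 0, "rx": 0, "ry": 0, "rz": -0.14},
  {"tx": 0, "ty": 0, "tz": 0, "rx": 0, "ry": 0, "rz": -0.14},
  {"tx": 0, "ty": 0, "tz": 0, "rx": 0, "ry": 0, "rz": -0.14},
  {"tx": 0, "ty": 0, "tz": 0, "rx": 0, "ry": 0, "rz": -0.14},
  {"tx": 0, "ty": 0, "tz": 0, "rx": 0, "ry": 0, "rz": -0.03},
  {"tx": 0, "ty": 0, "tz": 0, "rx": 0, "ry": 0, "rz": 0},
  {"tx": 0, "ty": 0, "tz": 0, "rx": 0, "ry": 0, "rz": 0},
])

```text
time: 9.2
tool_pos: [479.5, -90.1, 100.2]
tcp_rot: [3.141, -0.0, -0.044]
contact_force: [0.2, 0.3, 1.1]
grip_width: 91.7
finger_force: 0.0
```

Run:
```python
from h import *
o=bot.get_obs(); print(o["time"],o["tool_pos"],o["tcp_rot"])
m=snap("wrist","w3.png",None,1.25)
import json; json.dump({k:np.array(v).tolist() for k,v in m.items()},open("m3.json","w"))
print(proj(m,[[479.5,-90.1,40],[529.6,-237.7,30]])*1.25)
```

```text
9.2 [479.51008064 -90.11136622 100.15743683] [ 3.14142177e+00 -1.81484802e-04 -4.37055615e-02]
[[397.1062711  269.1230932 ]
 [676.37064915 160.44029631]]
```

View pics/w3.png

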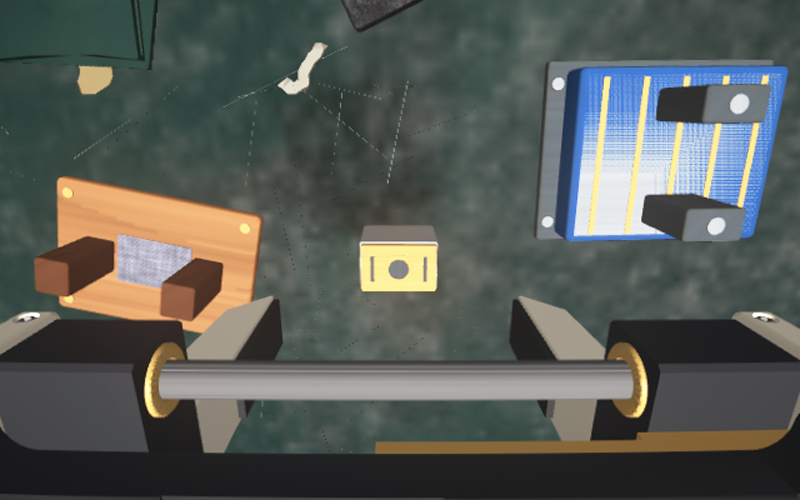

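The die stands upright. Its brass corners are at (359,242), (438,242), (437,292), (361,292), and it's centred near the predicted spot. The chuck's fence-top dots are at (739,104) and (716,227), and I'll use them to find the seat.

Run:
```python
from h import *; import json
m=json.load(open("m3.json"))
g=lambda u,z:at(m,(u[0]/1.25,u[1]/1.25),z)[:2]
ang=lambda a,b:np.arctan2(*(b-a)[::-1]).round(3)
a,b=g((739,104),68),g((716,227),68); print("dots",a,b,(a+b)/2,np.linalg.norm(a-b),ang(b,a))
P=[g(u,30) for u in((583,67),(787,67),(756,238),(570,240))]; print("top",np.mean(P,0),[np.linalg.norm(P[i]-P[i-1]).round(1) for i in range(4)],ang(P[3],P[0]),ang(P[2],P[1]),ang(P[1],P[0]),ang(P[2],P[3]))
D=[g(u,40) for u in((359,242),(438,242),(437,292),(361,292))]
print("die",np.mean(D,0),[np.linalg.norm(D[i]-D[i-1]).round(1) for i in range(4)],ang(D[1],D[0]),ang(D[2],D[3]),ang(D[3],D[0]),ang(D[2],D[1]))
```

```text
dots [ 557.44066768 -237.30324477] [ 503.87715983 -236.36699146] [ 530.65891376 -236.83511811] 53.5716897538187 -0.017
top [ 531.1799844  -236.72001223] [np.float64(88.2), np.float64(102.9), np.float64(88.6), np.float64(104.3)] -0.001 0.014 1.543 1.54
die [480.39930702 -91.01273584] [np.float64(28.1), np.float64(41.1), np.float64(28.1), np.float64(41.0)] 1.528 1.528 -0.029 -0.033
```

carry_out([
  {"tx": 0, "ty": -0.7, "tz": -30, "rx": 0, "ry": 0, "rz": 0},
  {"tx": 0, "ty": 0, "tz": -30, "rx": 0, "ry": 0, "rz": 0},
  {"tx": 0, "ty": 0, "tz": -20, "rx": 0, "ry": 0, "rz": 0},
  {"tx": 0, "ty": 0, "tz": -9, "rx": 0, "ry": 0, "rz": 0},
  {"tx": 0, "ty": 0, "tz": -5, "rx": 0, "ry": 0, "rz": 0},
  {"tx": 0, "ty": 0, "tz": 0, "rx": 0, "ry": 0, "rz": 0},
  {"tx": 0, "ty": 0, "tz": 0, "rx": 0, "ry": 0, "rz": 0},
])

```text
time: 9.95
tool_pos: [480.2, -91.0, 6.7]
tcp_rot: [3.141, -0.001, -0.045]
contact_force: [-0.1, 0.5, 0.3]
grip_width: 91.9
finger_force: 0.0
```

carry_out([
  {"tx": 0, "ty": 0, "tz": 0, "rx": 0, "ry": 0, "rz": 0},
  {"tx": 0, "ty": 0, "tz": 0, "rx": 0, "ry": 0, "rz": 0},
  {"tx": 0, "ty": 0, "tz": 0, "rx": 0, "ry": 0, "rz": 0},
  {"tx": 0, "ty": 0, "tz": 0, "rx": 0, "ry": 0, "rz": 0},
  {"tx": 0, "ty": 0, "tz": 0, "rx": 0, "ry": 0, "rz": 0},
  {"tx": 0, "ty": 0, "tz": 0, "rx": 0, "ry": 0, "rz": 0},
  {"tx": 0, "ty": 0, "tz": 0, "rx": 0, "ry": 0, "rz": 0},
  {"tx": 0, "ty": 0, "tz": 0, "rx": 0, "ry": 0, "rz": 0},
  {"tx": 0, "ty": 0, "tz": 0, "rx": 0, "ry": 0, "rz": 0},
], gripper=1)

```text
time: 10.85
tool_pos: [479.5, -90.9, 5.9]
tcp_rot: [3.141, 0.0, -0.045]
contact_force: [0.5, -1.3, -1.4]
grip_width: 42.3
finger_force: 30.0
```

carry_out([
  {"tx": 0, "ty": 0, "tz": 5, "rx": 0, "ry": 0, "rz": 0},
  {"tx": 0, "ty": 0, "tz": 20, "rx": 0, "ry": 0, "rz": 0},
  {"tx": 0, "ty": 0, "tz": 30, "rx": 0, "ry": 0, "rz": 0},
  {"tx": 0, "ty": -10, "tz": 30, "rx": 0, "ry": 0, "rz": 0},
  {"tx": 0, "ty": -25, "tz": 25, "rx": 0, "ry": 0, "rz": 0},
  {"tx": -2, "ty": -30, "tz": 0, "rx": 0, "ry": 0, "rz": 0},
  {"tx": -2, "ty": -30, "tz": 0, "rx": 0, "ry": 0, "rz": 0},
  {"tx": -2, "ty": -30, "tz": 0, "rx": 0, "ry": 0, "rz": 0},
  {"tx": -3, "ty": -21, "tz": 0, "rx": 0, "ry": 0, "rz": 0},
  {"tx": 0, "ty": 0, "tz": 0, "rx": 0, "ry": 0, "rz": 0},
  {"tx": 0, "ty": 0, "tz": 0, "rx": 0, "ry": 0, "rz": 0},
  {"tx": 0, "ty": 0, "tz": 0, "rx": 0, "ry": 0, "rz": 0},
])

```text
time: 12.05
tool_pos: [470.3, -235.8, 115.8]
tcp_rot: [-3.141, 0.001, -0.044]
contact_force: [0.5, -0.6, -3.4]
grip_width: 42.0
finger_force: 30.0
```

Run:
```python
from h import *
o=bot.get_obs(); print(o["time"],o["tool_pos"],o["tcp_rot"])
m=snap("wrist","w4.png",(180,60,460,270),2.8)
import json; json.dump({k:np.array(v).tolist() for k,v in m.items()},open("m4.json","w"))
```

```text
12.05 [ 470.32038479 -235.75744316  115.80221635] [-3.14088112e+00  7.18123251e-04 -4.42285667e-02]
```

View pics/w4.png

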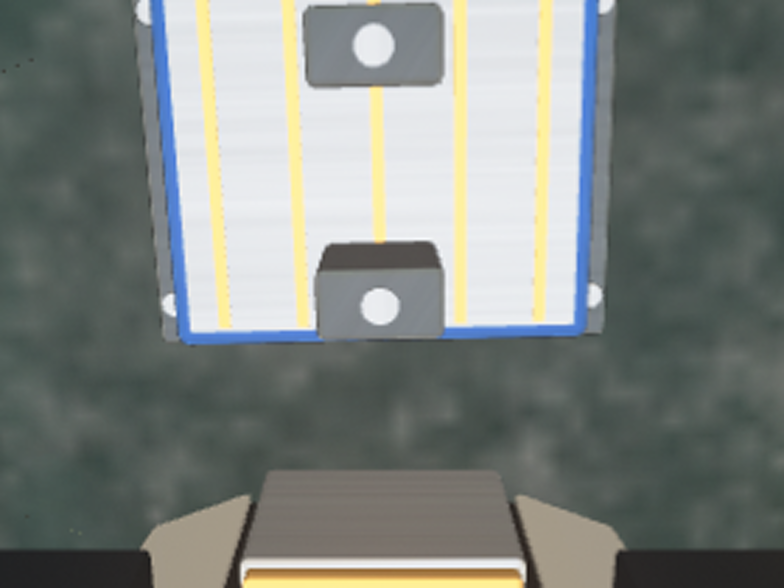

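The crop shows the fence-top dots at (374,45) and (380,307). The centre stripe runs from (376,88) to (379,240), the plate's front edge from (190,332) to (577,326), and the held die is centred at the bottom.

Run:
```python
from h import *; import json
m=json.load(open("m4.json"))
g=lambda u,z:at(m,(180+(u[0]+.5)/2.8-.5,60+(u[1]+.5)/2.8-.5),z)[:2]
ang=lambda a,b:np.arctan2(*(b-a)[::-1]).round(3)
a,b=g((374,45),68),g((380,307),68); print("dots",a,b,(a+b)/2,np.linalg.norm(a-b),ang(b,a))
a,b=g((376,88),30),g((379,240),30);print("stripe",a,b,ang(b,a))
for u,v in(((206,0),(225,325)),((290,0),(304,322)),((460,0),(461,322)),((546,0),(540,320))): print(ang(g(v,30),g(u,30)),(g(u,30)))
print("front",ang(g((577,326),30),g((190,332),30)))
a,b=g((304,8),68),g((444,5),68);print("far fence",ang(b,a),ang(g((444,334),68),g((317,337),68)),np.linalg.norm(a-b))
# die near face, bottom edge (z = 115.8-5.7) and top edge
z=115.8-5.8; print("die bottom edge",g((266,471),z),g((501,471),z), "top",g((244,560),z+40),g((525,560),z+40))
```

```text
dots [ 557.54726585 -236.86655718] [ 504.23608229 -235.72447599] [ 530.89167407 -236.29551658] 53.32341550853631 -0.021
stripe [ 548.97617686 -236.62859933] [ 512.63241466 -235.74107605] -0.024
-0.032 [ 570.46247623 -197.96035099]
-0.024 [ 569.56318918 -217.51640437]
-0.017 [ 567.85283787 -257.04510413]
-0.016 [ 567.04145307 -277.06330949]
front 1.544
far fence 1.548 1.552 27.55824397709773
die bottom edge [ 484.56728425 -214.46167661] [ 482.75289015 -256.66693204] top [ 487.53635595 -216.14480779] [ 485.8463158  -255.46684266]
```

carry_out([
  {"tx": 15, "ty": -0.2, "tz": 0, "rx": 0, "ry": 0, "rz": 0.007},
  {"tx": 20, "ty": -0.2, "tz": 0, "rx": 0, "ry": 0, "rz": 0.007},
  {"tx": 18, "ty": -0.2, "tz": 0, "rx": 0, "ry": 0, "rz": 0.007},
  {"tx": 7.6, "ty": 0, "tz": 0, "rx": 0, "ry": 0, "rz": 0},
  {"tx": 0, "ty": 0, "tz": 0, "rx": 0, "ry": 0, "rz": 0},
  {"tx": 0, "ty": 0, "tz": -20, "rx": 0, "ry": 0, "rz": 0},
  {"tx": 0, "ty": 0, "tz": -15, "rx": 0, "ry": 0, "rz": 0},
  {"tx": 0, "ty": 0, "tz": -5, "rx": 0, "ry": 0, "rz": 0},
  {"tx": 0, "ty": 0, "tz": 0, "rx": 0, "ry": 0, "rz": 0},
  {"tx": 0, "ty": 0, "tz": 0, "rx": 0, "ry": 0, "rz": 0},
  {"tx": 0, "ty": 0, "tz": 0, "rx": 0, "ry": 0, "rz": 0},
])

```text
time: 13.2
tool_pos: [531.5, -237.7, 76.9]
tcp_rot: [3.141, -0.001, -0.024]
contact_force: [0.6, 0.8, -2.8]
grip_width: 41.7
finger_force: 30.0
```

carry_out([
  {"tx": 0, "ty": 0, "tz": -15, "rx": 0, "ry": 0, "rz": 0},
  {"tx": 0, "ty": 0, "tz": -10, "rx": 0, "ry": 0, "rz": 0},
  {"tx": 0, "ty": 0, "tz": -6, "rx": 0, "ry": 0, "rz": 0},
  {"tx": 0, "ty": 0, "tz": -3, "rx": 0, "ry": 0, "rz": 0},
  {"tx": 0, "ty": 0, "tz": -1, "rx": 0, "ry": 0, "rz": 0},
  {"tx": 0, "ty": 0, "tz": 0, "rx": 0, "ry": 0, "rz": 0},
  {"tx": 0, "ty": 0, "tz": 0, "rx": 0, "ry": 0, "rz": 0},
  {"tx": 0, "ty": 0, "tz": 0, "rx": 0, "ry": 0, "rz": 0},
])

```text
time: 14.0
tool_pos: [531.3, -237.5, 41.3]
tcp_rot: [3.141, -0.001, -0.024]
contact_force: [0.0, 0.2, -2.1]
grip_width: 42.0
finger_force: 30.0
```

carry_out([
  {"tx": -0.3, "ty": 0.6, "tz": -1.5, "rx": 0, "ry": 0, "rz": 0},
  {"tx": 0, "ty": 0.5, "tz": -1, "rx": 0, "ry": 0, "rz": 0},
  {"tx": 0, "ty": 0, "tz": -1, "rx": 0, "ry": 0, "rz": 0},
  {"tx": 0, "ty": 0, "tz": -0.7, "rx": 0, "ry": 0, "rz": 0},
  {"tx": 0, "ty": 0, "tz": -0.5, "rx": 0, "ry": 0, "rz": 0},
  {"tx": 0, "ty": 0, "tz": 0, "rx": 0, "ry": 0, "rz": 0},
  {"tx": 0, "ty": 0, "tz": 0, "rx": 0, "ry": 0, "rz": 0},
])

```text
time: 14.7
tool_pos: [530.8, -236.3, 36.2]
tcp_rot: [3.141, 0.0, -0.024]
contact_force: [0.4, -0.7, -3.0]
grip_width: 41.9
finger_force: 30.0
```

carry_out([
  {"tx": 0, "ty": 0, "tz": -0.4, "rx": 0, "ry": 0, "rz": 0},
  {"tx": 0, "ty": 0, "tz": -0.3, "rx": 0, "ry": 0, "rz": 0},
  {"tx": 0, "ty": 0, "tz": -0.3, "rx": 0, "ry": 0, "rz": 0},
  {"tx": 0, "ty": 0, "tz": 0, "rx": 0, "ry": 0, "rz": 0},
  {"tx": 0, "ty": 0, "tz": 0, "rx": 0, "ry": 0, "rz": 0},
])

```text
time: 15.2
tool_pos: [530.9, -236.3, 35.9]
tcp_rot: [3.141, -0.0, -0.024]
contact_force: [-2.7, 1.7, 5.3]
grip_width: 42.0
finger_force: 30.0
```

carry_out([
  {"tx": 0, "ty": 0, "tz": 0, "rx": 0, "ry": 0, "rz": 0},
  {"tx": 0, "ty": 0, "tz": 0, "rx": 0, "ry": 0, "rz": 0},
  {"tx": 0, "ty": 0, "tz": 0, "rx": 0, "ry": 0, "rz": 0},
  {"tx": 0, "ty": 0, "tz": 0, "rx": 0, "ry": 0, "rz": 0},
  {"tx": 0, "ty": 0, "tz": 0, "rx": 0, "ry": 0, "rz": 0},
  {"tx": 0, "ty": 0, "tz": 5, "rx": 0, "ry": 0, "rz": 0},
  {"tx": 0, "ty": 0, "tz": 20, "rx": 0, "ry": 0, "rz": 0},
  {"tx": 0, "ty": 0, "tz": 30, "rx": 0, "ry": 0, "rz": 0},
  {"tx": -15, "ty": 0, "tz": 25, "rx": 0, "ry": 0, "rz": 0},
  {"tx": -25, "ty": 0, "tz": 0, "rx": 0, "ry": 0, "rz": 0},
  {"tx": -20, "ty": 0, "tz": 0, "rx": 0, "ry": 0, "rz": 0},
  {"tx": 0, "ty": 0, "tz": 0, "rx": 0, "ry": 0, "rz": 0},
], gripper=0)

```text
time: 16.4
tool_pos: [469.0, -236.0, 115.8]
tcp_rot: [-3.141, 0.001, -0.025]
contact_force: [0.3, 0.2, 0.1]
grip_width: 91.8
finger_force: 0.0
```

Run:
```python
from h import *
o=bot.get_obs(); print(o["time"],o["tool_pos"],o["tcp_rot"],o["joint_positions"].round(2))
m=snap("wrist","w5.png",(180,60,460,270),2.8)
import json; json.dump({k:np.array(v).tolist() for k,v in m.items()},open("m5.json","w"))
```

```text
16.4 [ 469.00307066 -236.04231026  115.84618398] [-3.14136911e+00  9.23603605e-04 -2.47758824e-02] [-0.61  0.46  1.68 -0.    1.01  0.98]
```

View pics/w5.png

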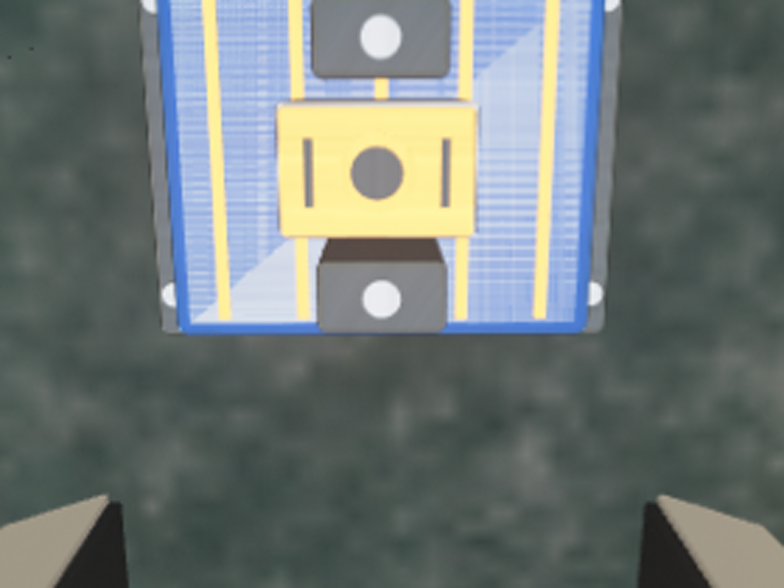

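The die is seated between the fences. Its brass corners are at (279,103), (478,105), (475,237), (281,236), its centre dot is at (377,173), and the fence dots are at (381,37) and (381,299).

Run:
```python
from h import *; import json
m=json.load(open("m5.json"))
g=lambda u,z:at(m,(180+(u[0]+.5)/2.8-.5,60+(u[1]+.5)/2.8-.5),z)[:2]
ang=lambda a,b:np.arctan2(*(b-a)[::-1]).round(3)
a,b=g((381,37),68),g((381,299),68); print("dots",(a+b)/2,np.linalg.norm(a-b),ang(b,a))
D=[g(u,70) for u in((279,103),(478,105),(475,237),(281,236))]
print("die",np.mean(D,0),g((377,173),70),[np.linalg.norm(D[i]-D[i-1]).round(1) for i in range(4)],ang(D[3],D[0]),ang(D[2],D[1]),ang(D[1],D[0]),ang(D[2],D[3]))
print("front",ang(g((585,328),30),g((183,329),30)))
# box geometry
c=np.array([483.2,338.3]);yaw=.14;R=np.array([[np.cos(yaw),-np.sin(yaw)],[np.sin(yaw),np.cos(yaw)]])
t=np.array([428.5,330.9]); print("tab in box frame",R.T@(t-c),"look pose 60mm behind tab",t-R@[60,0])
```

```text
dots [ 531.18676375 -236.29182285] 53.07998500300728 -0.024
die [ 531.65716568 -235.74778465] [ 531.34542924 -235.48197865] [np.float64(26.7), np.float64(39.8), np.float64(26.5), np.float64(40.3)] -0.038 -0.019 1.537 1.542
front 1.55
tab in box frame [-55.19743404   0.30541   ] look pose 60mm behind tab [369.08704023 322.52741312]
```

carry_out([
  {"tx": -7, "ty": 20, "tz": 10, "rx": 0, "ry": 0, "rz": 0.012},
  {"tx": -7, "ty": 40, "tz": 10, "rx": 0, "ry": 0, "rz": 0.012},
  {"tx": -7, "ty": 40, "tz": 10, "rx": 0, "ry": 0, "rz": 0.012},
  {"tx": -7, "ty": 40, "tz": 5, "rx": 0, "ry": 0, "rz": 0.012},
  {"tx": -7, "ty": 40, "tz": 0, "rx": 0, "ry": 0, "rz": 0.012},
  {"tx": -7, "ty": 40, "tz": 0, "rx": 0, "ry": 0, "rz": 0.012},
  {"tx": -7, "ty": 40, "tz": 0, "rx": 0, "ry": 0, "rz": 0.012},
  {"tx": -7, "ty": 40, "tz": 0, "rx": 0, "ry": 0, "rz": 0.012},
  {"tx": -7, "ty": 40, "tz": 0, "rx": 0, "ry": 0, "rz": 0.012},
  {"tx": -7, "ty": 40, "tz": 0, "rx": 0, "ry": 0, "rz": 0.012},
  {"tx": -7, "ty": 40, "tz": 0, "rx": 0, "ry": 0, "rz": 0.012},
  {"tx": -7, "ty": 40, "tz": 0, "rx": 0, "ry": 0, "rz": 0.012},
])

```text
time: 17.65
tool_pos: [387.2, 226.2, 150.6]
tcp_rot: [-3.141, -0.001, 0.121]
contact_force: [0.7, 0.1, 0.5]
grip_width: 91.7
finger_force: 0.0
```

carry_out([
  {"tx": -8, "ty": 40, "tz": 0, "rx": 0, "ry": 0, "rz": 0.012},
  {"tx": -8, "ty": 40, "tz": 0, "rx": 0, "ry": 0, "rz": 0.009},
  {"tx": 0, "ty": 18, "tz": 0, "rx": 0, "ry": 0, "rz": 0},
  {"tx": 0, "ty": 0, "tz": 0, "rx": 0, "ry": 0, "rz": 0},
  {"tx": 0, "ty": 0, "tz": 0, "rx": 0, "ry": 0, "rz": 0},
])

```text
time: 18.15
tool_pos: [370.9, 322.1, 150.1]
tcp_rot: [3.141, 0.0, 0.142]
contact_force: [0.2, -0.6, -0.1]
grip_width: 91.8
finger_force: 0.0
```

Run:
```python
from h import *
o=bot.get_obs(); print(o["time"],o["tool_pos"],o["tcp_rot"],o["joint_positions"].round(2))
m=snap("wrist","w6.png",(180,30,460,250),2.7)
import json; json.dump({k:np.array(v).tolist() for k,v in m.items()},open("m6.json","w"))
```

```text
18.15 [370.93026394 322.09413986 150.0512135 ] [3.14121302e+00 1.73670524e-04 1.42469534e-01] [ 0.56  0.36  1.73 -0.    1.05  1.99]
```

View pics/w6.png

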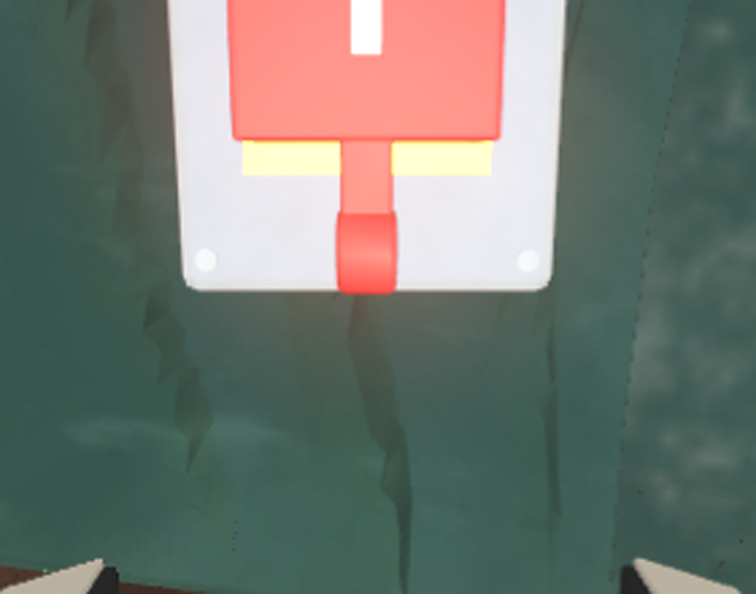

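The tab disc spans (336..397, 213..293) with its centre at (366,252). The hood's front top edge runs from (232,139) to (501,139), and the box's front edge from (185,290) to (552,290).

Run:
```python
from h import *; import json
m=json.load(open("m6.json"))
g=lambda u,z:at(m,(180+(u[0]+.5)/2.7-.5,30+(u[1]+.5)/2.7-.5),z)[:2]
ang=lambda a,b:np.arctan2(*(b-a)[::-1]).round(3)
print("tab",g((366.5,252),81))
a,b=g((232,139),87),g((501,139),87); h=(a+b)/2; print("hoodfront",h,np.linalg.norm(a-b),ang(b,a)-np.pi/2)
c,d=g((187,290),45),g((551,290),45); f=(c+d)/2; print("boxfront",f,np.linalg.norm(c-d),ang(d,c)-np.pi/2)
print("box sides",ang(g((183,250),45),g((170,20),45)),ang(g((553,250),45),g((564,20),45)))
for y in(.125,.14):
    u=np.array([np.cos(y),np.sin(y)]); print(y,"tab from hood",h-25*u,"origin from front",f+70*u,"button from hood",h+30*u,"hinge",h+70*u)
```

```text
tab [429.57016339 331.95523627]
hoodfront [454.70410887 335.56121576] 59.85960705198572 0.1432036732051034
boxfront [416.08990909 329.35994762] 100.75903344188953 0.1432036732051034
box sides 0.147 0.149
0.125 tab from hood [429.89916719 332.44434743] origin from front [485.5437458  338.08717896] button from hood [484.47003888 339.30145776] hinge [524.15794557 344.2884471 ]
0.14 tab from hood [429.94870896 332.0726379 ] origin from front [485.40502883 339.12796565] button from hood [484.41058875 339.7475092 ] hinge [524.0192286  345.32923379]
```

carry_out([
  {"tx": 20, "ty": 3.4, "tz": -10, "rx": 0, "ry": 0, "rz": 0},
  {"tx": 25, "ty": 4, "tz": -20, "rx": 0, "ry": 0, "rz": 0},
  {"tx": 14, "ty": 2.5, "tz": -20, "rx": 0, "ry": 0, "rz": 0},
  {"tx": 0, "ty": 0, "tz": -18, "rx": 0, "ry": 0, "rz": 0},
  {"tx": 0, "ty": 0, "tz": -10, "rx": 0, "ry": 0, "rz": 0},
  {"tx": 0, "ty": 0, "tz": -4, "rx": 0, "ry": 0, "rz": 0},
  {"tx": 0, "ty": 0, "tz": 0, "rx": 0, "ry": 0, "rz": 0},
  {"tx": 0, "ty": 0, "tz": 0, "rx": 0, "ry": 0, "rz": 0},
])

```text
time: 19.0
tool_pos: [430.2, 331.7, 69.1]
tcp_rot: [-3.141, -0.001, 0.141]
contact_force: [-1.7, 0.6, 1.2]
grip_width: 91.9
finger_force: 0.0
```

carry_out([
  {"tx": 0, "ty": 0, "tz": 0, "rx": 0, "ry": 0, "rz": 0},
  {"tx": 0, "ty": 0, "tz": 0, "rx": 0, "ry": 0, "rz": 0},
  {"tx": 0, "ty": 0, "tz": 0, "rx": 0, "ry": 0, "rz": 0},
  {"tx": 0, "ty": 0, "tz": 0, "rx": 0, "ry": 0, "rz": 0},
  {"tx": 0, "ty": 0, "tz": 0, "rx": 0, "ry": 0, "rz": 0},
  {"tx": 0, "ty": 0, "tz": 0, "rx": 0, "ry": 0, "rz": 0},
  {"tx": 0, "ty": 0, "tz": 0, "rx": 0, "ry": 0, "rz": 0},
  {"tx": 0, "ty": 0, "tz": 0, "rx": 0, "ry": 0, "rz": 0},
  {"tx": 0, "ty": 0, "tz": 0, "rx": 0, "ry": 0, "rz": 0},
  {"tx": 0, "ty": 0, "tz": 0, "rx": 0, "ry": 0, "rz": 0},
], gripper=1)

```text
time: 20.0
tool_pos: [429.8, 331.6, 68.2]
tcp_rot: [3.142, 0.0, 0.141]
contact_force: [-0.3, 0.5, -0.7]
grip_width: 16.4
finger_force: 0.0
```

Run:
```python
from h import *
o=bot.get_obs(); print(o["time"],o["tool_pos"],o["tcp_rot"],o["contact_force"])
u=np.array([np.cos(.144),np.sin(.144)]); p=None
for th in np.linspace(0,1.45,13):
    a=np.arctan2(32,-95)-th; q=np.array([*(u*100.2*np.cos(a)),100.2*np.sin(a)])
    if p is not None: print((q-p).round(1).tolist())
    p=q
```

```text
20.0 [429.81618423 331.62428425  68.22423296] [3.14150996e+00 4.02008289e-05 1.41142811e-01] [-0.31438941  0.53078619 -0.72493641]
[4.5, 0.7, 11.2]
[5.8, 0.8, 10.6]
[7.0, 1.0, 9.8]
[8.1, 1.2, 8.9]
[9.1, 1.3, 7.8]
[10.0, 1.5, 6.6]
[10.7, 1.6, 5.4]
[11.3, 1.6, 4.0]
[11.7, 1.7, 2.6]
[11.9, 1.7, 1.2]
[12.0, 1.7, -0.3]
[11.9, 1.7, -1.7]
```

carry_out([
  {"tx": 0, "ty": 0, "tz": 0, "rx": 0, "ry": 0, "rz": 0},
  {"tx": 0, "ty": 0, "tz": 0, "rx": 0, "ry": 0, "rz": 0},
  {"tx": 0, "ty": 0, "tz": 0, "rx": 0, "ry": 0, "rz": 0},
  {"tx": 2, "ty": 0.3, "tz": 5.5, "rx": 0, "ry": 0, "rz": 0},
  {"tx": 2.5, "ty": 0.4, "tz": 5.7, "rx": 0, "ry": 0, "rz": 0},
  {"tx": 5.8, "ty": 0.8, "tz": 10.6, "rx": 0, "ry": 0, "rz": 0},
  {"tx": 7, "ty": 1, "tz": 9.8, "rx": 0, "ry": 0, "rz": 0},
  {"tx": 0, "ty": 0, "tz": 0, "rx": 0, "ry": 0, "rz": 0},
])

```text
time: 20.8
tool_pos: [447.9, 334.0, 101.0]
tcp_rot: [3.141, -0.001, 0.141]
contact_force: [-0.3, -3.9, -1.8]
grip_width: 13.8
finger_force: 30.0
```

carry_out([
  {"tx": 8.1, "ty": 1.2, "tz": 8.9, "rx": 0, "ry": 0, "rz": 0},
  {"tx": 9.1, "ty": 1.3, "tz": 7.8, "rx": 0, "ry": 0, "rz": 0},
  {"tx": 10, "ty": 1.5, "tz": 6.6, "rx": 0, "ry": 0, "rz": 0},
  {"tx": 10.7, "ty": 1.6, "tz": 5.4, "rx": 0, "ry": 0, "rz": 0},
  {"tx": 11.3, "ty": 1.6, "tz": 4, "rx": 0, "ry": 0, "rz": 0},
  {"tx": 11.7, "ty": 1.7, "tz": 2.6, "rx": 0, "ry": 0, "rz": 0},
  {"tx": 11.9, "ty": 1.7, "tz": 1.2, "rx": 0, "ry": 0, "rz": 0},
  {"tx": 12, "ty": 1.7, "tz": -0.3, "rx": 0, "ry": 0, "rz": 0},
  {"tx": 11.9, "ty": 1.7, "tz": -1.7, "rx": 0, "ry": 0, "rz": 0},
  {"tx": 0, "ty": 0, "tz": 0, "rx": 0, "ry": 0, "rz": 0},
  {"tx": 0, "ty": 0, "tz": 0, "rx": 0, "ry": 0, "rz": 0},
])

```text
time: 21.9
tool_pos: [543.8, 347.7, 134.5]
tcp_rot: [3.141, -0.001, 0.141]
contact_force: [0.5, -3.8, 2.3]
grip_width: 13.9
finger_force: 30.0
```

carry_out([
  {"tx": 0, "ty": 0, "tz": 0, "rx": 0, "ry": 0, "rz": 0},
  {"tx": 0, "ty": 0, "tz": 0, "rx": 0, "ry": 0, "rz": 0},
  {"tx": 0, "ty": 0, "tz": 0, "rx": 0, "ry": 0, "rz": 0},
  {"tx": 0, "ty": 0, "tz": 0, "rx": 0, "ry": 0, "rz": 0},
  {"tx": 0, "ty": 0, "tz": 0, "rx": 0, "ry": 0, "rz": 0},
  {"tx": 0, "ty": 0, "tz": 0, "rx": 0, "ry": 0, "rz": 0},
  {"tx": 0, "ty": 0, "tz": 10, "rx": 0, "ry": 0, "rz": 0},
  {"tx": 0, "ty": 0, "tz": 25, "rx": 0, "ry": 0, "rz": 0},
  {"tx": -20, "ty": -2.7, "tz": 15, "rx": 0, "ry": 0, "rz": 0},
  {"tx": -25, "ty": -3.3, "tz": 0, "rx": 0, "ry": 0, "rz": 0},
  {"tx": -14, "ty": -2, "tz": 0, "rx": 0, "ry": 0, "rz": 0},
  {"tx": 0, "ty": 0, "tz": 0, "rx": 0, "ry": 0, "rz": 0},
], gripper=0)

```text
time: 23.1
tool_pos: [483.6, 340.3, 185.7]
tcp_rot: [-3.141, -0.001, 0.142]
contact_force: [-0.4, -0.0, 0.8]
grip_width: 91.7
finger_force: 0.0
```

carry_out([
  {"tx": -25, "ty": -3, "tz": 0, "rx": 0, "ry": 0, "rz": 0},
  {"tx": -25, "ty": -4, "tz": 0, "rx": 0, "ry": 0, "rz": 0},
  {"tx": 0, "ty": 0, "tz": 0, "rx": 0, "ry": 0, "rz": 0},
  {"tx": 0, "ty": 0, "tz": 0, "rx": 0, "ry": 0, "rz": 0},
  {"tx": 0, "ty": 0, "tz": 0, "rx": 0, "ry": 0, "rz": 0},
  {"tx": 0, "ty": 0, "tz": 0, "rx": 0, "ry": 0, "rz": 0},
  {"tx": 0, "ty": 0, "tz": 0, "rx": 0, "ry": 0, "rz": 0},
  {"tx": 0, "ty": 0, "tz": 0, "rx": 0, "ry": 0, "rz": 0},
  {"tx": 0, "ty": 0, "tz": 0, "rx": 0, "ry": 0, "rz": 0},
  {"tx": 0, "ty": 0, "tz": 0, "rx": 0, "ry": 0, "rz": 0},
  {"tx": 0, "ty": 0, "tz": 0, "rx": 0, "ry": 0, "rz": 0},
  {"tx": 0, "ty": 0, "tz": 0, "rx": 0, "ry": 0, "rz": 0},
], gripper=1)

```text
time: 24.3
tool_pos: [434.8, 333.1, 184.4]
tcp_rot: [3.142, -0.0, 0.141]
contact_force: [-0.0, -0.5, -0.0]
grip_width: 1.8
finger_force: 0.0
```

Run:
```python
from h import *
o=bot.get_obs(); print(o["time"],o["tool_pos"],o["tcp_rot"],o["grip_width"])
m=snap("wrist","w7.png",None,1.25)
print(proj(m,[[484.5,339.7,67]])*1.25)
import json; json.dump({k:np.array(v).tolist() for k,v in m.items()},open("m7.json","w"))
```

```text
24.3 [434.80059352 333.13212524 184.37780084] [ 3.14151274e+00 -4.45416528e-05  1.41258554e-01] 1.7621577709522585
[[397.53859541 161.57215722]]
```

View pics/w7.png

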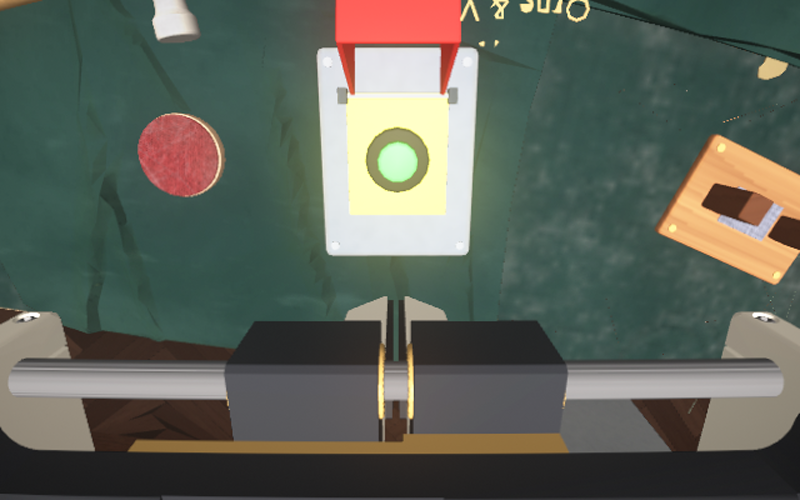

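The guard stands open. The green button is at (397,161), exactly where predicted, i.e. world (484.5, 339.7). Now I'll go over it and press.

carry_out([
  {"tx": 25, "ty": 3.3, "tz": 0, "rx": 0, "ry": 0, "rz": 0},
  {"tx": 24.7, "ty": 3.3, "tz": -10, "rx": 0, "ry": 0, "rz": 0},
  {"tx": 0, "ty": 0, "tz": -30, "rx": 0, "ry": 0, "rz": 0},
  {"tx": 0, "ty": 0, "tz": -30, "rx": 0, "ry": 0, "rz": 0},
  {"tx": 0, "ty": 0, "tz": -25, "rx": 0, "ry": 0, "rz": 0},
  {"tx": 0, "ty": 0, "tz": -12, "rx": 0, "ry": 0, "rz": 0},
  {"tx": 0, "ty": 0, "tz": 0, "rx": 0, "ry": 0, "rz": 0},
  {"tx": 0, "ty": 0, "tz": 0, "rx": 0, "ry": 0, "rz": 0},
])

```text
time: 25.15
tool_pos: [485.1, 340.0, 78.3]
tcp_rot: [-3.141, -0.001, 0.141]
contact_force: [0.6, 0.2, 0.4]
grip_width: 0.4
finger_force: 0.0
```

carry_out([
  {"tx": 0, "ty": 0, "tz": -4, "rx": 0, "ry": 0, "rz": 0},
  {"tx": 0, "ty": 0, "tz": -4, "rx": 0, "ry": 0, "rz": 0},
  {"tx": 0, "ty": 0, "tz": -2, "rx": 0, "ry": 0, "rz": 0},
  {"tx": 0, "ty": 0, "tz": -2, "rx": 0, "ry": 0, "rz": 0},
  {"tx": 0, "ty": 0, "tz": -1, "rx": 0, "ry": 0, "rz": 0},
  {"tx": 0, "ty": 0, "tz": -1, "rx": 0, "ry": 0, "rz": 0},
  {"tx": 0, "ty": 0, "tz": 0, "rx": 0, "ry": 0, "rz": 0},
  {"tx": 0, "ty": 0, "tz": 0, "rx": 0, "ry": 0, "rz": 0},
])

```text
time: 25.95
tool_pos: [484.6, 339.8, 63.6]
tcp_rot: [-3.142, -0.0, 0.141]
contact_force: [-1.3, 0.4, 3.9]
grip_width: 0.7
finger_force: 1.7
```

carry_out([
  {"tx": 0, "ty": 0, "tz": -1, "rx": 0, "ry": 0, "rz": 0},
  {"tx": 0, "ty": 0, "tz": -1, "rx": 0, "ry": 0, "rz": 0},
  {"tx": 0, "ty": 0, "tz": -0.7, "rx": 0, "ry": 0, "rz": 0},
  {"tx": 0, "ty": 0, "tz": -0.5, "rx": 0, "ry": 0, "rz": 0},
  {"tx": 0, "ty": 0, "tz": 0, "rx": 0, "ry": 0, "rz": 0},
  {"tx": 0, "ty": 0, "tz": 0, "rx": 0, "ry": 0, "rz": 0},
])

```text
time: 26.55
tool_pos: [484.7, 339.8, 61.2]
tcp_rot: [-3.141, -0.001, 0.141]
contact_force: [-3.4, -1.6, 9.9]
grip_width: 0.2
finger_force: 5.5
```

carry_out([
  {"tx": 0, "ty": 0, "tz": -0.4, "rx": 0, "ry": 0, "rz": 0},
  {"tx": 0, "ty": 0, "tz": -0.4, "rx": 0, "ry": 0, "rz": 0},
  {"tx": 0, "ty": 0, "tz": 0, "rx": 0, "ry": 0, "rz": 0},
  {"tx": 0, "ty": 0, "tz": 0, "rx": 0, "ry": 0, "rz": 0},
  {"tx": 0, "ty": 0, "tz": 0, "rx": 0, "ry": 0, "rz": 0},
])

```text
time: 27.05
tool_pos: [484.7, 339.8, 61.0]
tcp_rot: [-3.141, -0.001, 0.141]
contact_force: [-4.1, -2.6, 16.2]
grip_width: 0.6
finger_force: 7.9
```

carry_out([
  {"tx": 0, "ty": 0, "tz": 5, "rx": 0, "ry": 0, "rz": 0},
  {"tx": 0, "ty": 0, "tz": 15, "rx": 0, "ry": 0, "rz": 0},
  {"tx": 0, "ty": 0, "tz": 30, "rx": 0, "ry": 0, "rz": 0},
  {"tx": -10, "ty": -1.5, "tz": 35, "rx": 0, "ry": 0, "rz": 0},
  {"tx": -25, "ty": -3.5, "tz": 35, "rx": 0, "ry": 0, "rz": 0},
  {"tx": -15, "ty": -2, "tz": 0, "rx": 0, "ry": 0, "rz": 0},
  {"tx": 0, "ty": 0, "tz": 0, "rx": 0, "ry": 0, "rz": 0},
  {"tx": 0, "ty": 0, "tz": 0, "rx": 0, "ry": 0, "rz": 0},
])

```text
time: 27.85
tool_pos: [434.6, 332.6, 178.7]
tcp_rot: [3.141, 0.001, 0.141]
contact_force: [0.1, -0.4, 0.2]
grip_width: 0.5
finger_force: 0.0
```

Run:
```python
from h import *
o=bot.get_obs(); print(o["time"],o["tool_pos"],o["contact_force"])
w=snap("wrist","w8.png"); m=snap("top","top1.png")
# compare with earlier pictures by colour: guard red pixels (wrist), die brass centroid (top) vs seat
im=cv2.imread("pics/raw_w8.png").astype(int); r=(im[:,:,2]>150)&(im[:,:,1]<70)&(im[:,:,0]<70)
print("red rows",np.nonzero(r[:150,200:440])[0].min(initial=999),np.nonzero(r[:150,200:440])[0].max(initial=-1),"button px",im[tuple(proj(w,[[484.5,339.7,67]])[0][::-1].round().astype(int))])
t=cv2.imread("pics/raw_top1.png").astype(int)[180:220,355:410]; y=(t[:,:,2]>170)&(t[:,:,1]>150)&(t[:,:,0]<140)
from scipy import ndimage as nd
l,n=nd.label(y); k=1+np.argmax(nd.sum(y,l,range(1,n+1))); c=nd.center_of_mass(l==k); print("die top",at(m,(355+c[1],180+c[0]),70).round(1),(l==k).sum())
```

```text
27.85 [434.56734866 332.6413219  178.72029569] [ 0.12383494 -0.43873697  0.24478944]
red rows 0 62 button px [214 255 212]
die top [ 530.1 -231.8   70. ] 88
```

```bash
python3 -c "
from plant import bot
print(bot.close_job())"
```

```text
the job is handed in; nothing more can be done
None
```

I clamped the die, opened the guard and pressed the button, then handed the job in after about 28 s; the result of the judging was not shown. The die is between the chuck's fences, within about 1 mm of centre and 0.02 rad of square on the close-up after release; a rough last check from the top camera read about 4.5 mm off in y, which I put down to the chuck's yellow stripes. The guard stays open by itself, and the button hit its stop at 16 N.

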